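# Latch a port plug into the sample cell and proof-pull it

### The arm

A 6-joint arm with a two-finger parallel gripper is mounted at the origin on the work surface. World frame = base frame: x ahead of the robot, y to its left, z up, the work surface at z = 0. Lengths are in m, angles in rad, forces in N, time in s.
With the tool pointing down it reaches from about 0.3 to 0.875 m from the base axis. Payload 6.4 kg.
Tool frame: the origin (TCP) lies midway between the tips of the shut fingers; the grasp point (between the pads) lies 19 mm behind it; z points along the fingers, y is the direction in which the jaws open and shut (so a half turn about z gives the same grasp; the last joint's range is limited). The gripper opens to 85 mm and grips with 20 to 120 N. Pads are 22 mm wide; open, the fingers measure 114 mm over their backs; the gripper's body (76 mm by 85 mm) begins 54 mm behind the grasp point. The pads swing forward as they close: fully open they stand 13 mm farther back than shut.
Start: joints at [-1.524, 0.181, 1.607, -0, 1.354, -0.206], TCP at [0.144, -0.557, 0.231] pointing down, gripper open.
Joint ranges: [-2.99, 2.99], [-0.89, 2.07], [0.3, 2.58], [-1.14, 4.28], [0, 2.63], [-3.12, 3.12]. Speed limits (rad/s): [2.57, 2.57, 3.01, 3.14, 3.14, 3.14].

### API

Orientations are given as a unit quaternion [w, x, y, z].
In Python, from bench import ctrl gives the robot as it stands. The module is installed in compiled form; this text tells all that it offers.
- The arm moves only by the tool arm_command, never from a script. Its argument "plan" is one flat list of numbers, 4 for each row, row after row: the shift along the tool's x, y, z in mm, then the turn about the tool's z in rad. A call has 1 to 20 rows; each row shifts and turns the commanded pose from where the row before left it, along the tool's axes as they then stand; what a row does not reach is not made up. A row lasts 1/10 s, in which the tool goes at most 50 mm and 8.59 degrees, less where a joint would pass 70% of its speed; a pose out of reach is approached as far as the arm can. A call is refused whole if a number of a shift passes 50 or a number of a turn 0.15, either way. A call with a gripper value outside its range is refused whole. "grip" is the opening, from 0 (shut) to 1 (fully open), set as the call begins (left out, the last holds). The fingers move at their own pace and stop on an object; the grip force is fixed at half the most. Time passes only in rows, so rows that do not move let the fingers close. It gives the time, the measured TCP pose, the force and the opening at its end, in the units of the state.
- ctrl.get_obs(): the state, without advancing time (a new reading comes with each control period).
- ctrl.camera(name): name is "scene" or "top"; returns a dict with "color" (384x512x3 uint8, red, green, blue), "camera_matrix" (3x3 intrinsics, pixels), "eye" and "attitude" of the camera in the world. Camera axes: x right, y up, looking along -z (the intrinsics and any distortion apply to the point x, -y, -z); pixel columns grow to the right and rows downward; lengths in m; the calibration is good to about 2 mm. A picture is of the moment at which its call begins. There is no depth.
- ctrl.hand_in(): hands the job in, once; it reports no verdict.
The state is a dict: "time_s": time; "q": joint angles; "dq": joint speeds; "joint_efforts": joint torques, N m; "eef_pos": TCP position; "eef_rot": TCP orientation; "wrist_force": force on the tool from outside, world axes, zero at the start; "torque": the same for the moment, N m; "opening": opening from 0.0 (shut) to 1.0 (fully open).
Only numpy, scipy, OpenCV 4.12 (cv2) and the standard library are available. Lean on these libraries where they do the work, as an engineer would, in place of code of your own. Each camera call takes 0.05 s, during which the arm holds its last target. There are 200 camera calls.

### The job

Take the latch plug with the blue grip from the green rack, push it into the brass port of the steel sample cell until it clicks fully home, then prove the latch: keeping hold of the plug, pull straight up with slowly rising force, stop at about 14 N and keep that pull for half a second. Ease off and let go, leaving the plug latched in the port. Never press harder than about 25 N or pull harder than 20 N, and leave the other plugs and everything on the bench where they are.

Things in the scene. Friction and masses are not known exactly. Their poses are not given: they have to be found in the camera images.
- plug_blue_grip (a point): Half-way up the blue grip of the latch plug to use, on its axis, 66 mm over the nose; z points up the plug. The grip is a plastic cylinder 24 mm across, 40 mm high. At the start the plug hangs by its flange in one of the rack's holes with this point 72 to 78 mm above the table, 26 mm above the rack's top; lift it by more than 45 mm to clear the rack. Fully seated, this point stands 26 mm above port.
- plug_orange_grip (a point): Same point on the like plug with an orange grip, in another hole of the rack. Not to be used or moved.
- plug_grey_grip (a point): Same point on the like plug with a grey grip, in another hole of the rack. Not to be used or moved.
- rack: Green plug rack, fixed, 66 mm (its x) by 200 mm (its y), standing 46 to 52 mm high; origin at the centre of its underside (52 mm below its top), z up. Three holes in a row along its y axis, 62 mm apart, the middle one over the origin, each with a plug, 26 mm clear between flanges: so close the fingers along the rack's x axis. Which plug is in which hole varies.
- port (a point): Centre of the port's mouth, on the top face of the brass collar (51 mm across, hole 20.6 mm), 121 to 127 mm up; z up. Ball latch: 15 to 19 mm before the flange lands on the collar the push rises to 5 to 14 N, and 4 to 9 mm before landing it clicks. Unclicked, it comes out at a few N; clicked, it rises 0.5 to 5 mm (hidden, differs each time) before the latch bites, then holds over 25 N.
- cell: The fixed steel sample cell that carries the port: a block 120 x 120 mm, 115 mm high, on a 160 mm base plate let up to 6 mm into the bench; the brass collar stands 12 mm above it. Origin at the centre of its underside, 127 mm below the port. A round dial gauge, 76 mm across and 82 mm high, stands beside it, centred 125 mm along the cell's y axis.
- plug_blue: The same plug, round, about 0.15 kg; origin at the centre of its nose tip. Upward: steel shank 40 mm long (tip 10 mm across, widening over 9 mm to a barb 19 mm across and 3 mm long, then a groove, then the 19 mm shank), steel flange 36 mm across from 40 to 46 mm, then the blue grip from 46 to 86 mm. 
- cartridge (a joint): Lift of the sprung latch cartridge inside the port (m, 0 unloaded, positive up), 10000 N per m: a pull of 14 N on the latched plug raises it about 1.3 mm. The red needle of the dial follows it: it points along the cell's -x axis at rest, to the green marks at a pull of about 9 to 20 N, to red beyond.
- collar (a joint): Lift of the brass collar, which is sprung too (m, 0 unloaded, negative down, travel 7.5 mm), 10000 N per m: once the plug's flange has landed, a push of 15 N lowers it 1.5 mm. The latch itself does not load it.
- mouse: Black computer mouse, 100 x 60 x 32 mm, loose, origin at the centre of its underside. Leave alone.
- driver_grip (a point): Handle of an orange screwdriver, 170 mm long, lying on the table. Leave alone.
- blank_flange: Steel blank flange, a disc 55 mm across, 10 mm high, loose, origin at the centre of its underside. Leave alone.
- jar: Amber jar with a white cap, 52 mm across, 60 mm high, loose, origin at the centre of its underside. Leave alone.
- clamp_ring: Aluminium ring, 52 mm across, 14 mm high, loose, origin at the centre of its underside. Leave alone.
There are look-alikes about, which are no part of the job. What is shaped like the plug_blue but red or turquoise is not meant.

How it is judged:
By the outcome, as a careful person would: the job done as asked, in the order asked, and still so for the second after the job is handed in, with the robot touching nothing.
It also fails if it takes over 72 s, if anything falls off the work surface, if the arm or the gripper's body presses on something with over 40 N, if the wrist force passes 120 N, or if a joint passes its speed limit or range.

## Working session

There is one attempt and no reset: what is moved stays moved. The work goes in short steps, Python scripts to look and compute and a tool call to move; the robot and the scene stay as the last step left them, time stands still between calls to the robot, and variables do not carry over. Pictures are saved under pics/ and viewed, about 8 in all and at most 12, crops included, and the job is handed in when it is done.

Besides the shell and the picture viewer there is one more tool, called in YAML: its name, and indented under it one key for each argument. arm_command: Moves the arm, as the interface text tells. Its arguments: {"type":"object","properties":{"plan":{"type":"array","items":{"type":"number"}},"grip":{"type":"number"}},"required":["plan"]}

```bash
mkdir -p pics
cat > h.py <<'E'
import numpy as np, cv2
from bench import ctrl
from scipy.spatial.transform import Rotation as R
def mat(a):
    a=np.array(a,float)
    return a if a.shape==(3,3) else R.from_quat(a[[1,2,3,0]]).as_matrix()
def shot(n,f=None):
    c=ctrl.camera(n)
    if f: cv2.imwrite('pics/'+f,c['color'][:,:,::-1])
    return c
def ray(c,u,v):
    K=np.array(c['camera_matrix']); d=np.linalg.inv(K)@[u,v,1]
    d=mat(c['attitude'])@[d[0],-d[1],-d[2]]
    return np.array(c['eye'],float),d/np.linalg.norm(d)
def onz(c,u,v,z):
    e,d=ray(c,u,v); return e+d*(z-e[2])/d[2]
def proj(c,p):
    q=mat(c['attitude']).T@(np.array(p)-c['eye']); q=np.array(c['camera_matrix'])@[q[0],-q[1],-q[2]]
    return q[:2]/q[2]
def two(c1,p1,c2,p2):
    e,d=ray(c1,*p1); f,g=ray(c2,*p2)
    t=np.linalg.lstsq(np.c_[d,-g],f-e,rcond=None)[0]
    a,b=e+d*t[0],f+g*t[1]; return (a+b)/2,np.linalg.norm(a-b)
E
python3 - <<'E'
from h import *
a=shot('scene','s0.png');b=shot('top','t0.png')
print({k:v for k,v in a.items() if k!='color'},{k:v for k,v in b.items() if k!='color'})
cv2.imwrite('pics/st0.png',cv2.resize(np.vstack([a['color'],b['color']])[:,:,::-1],None,fx=.78,fy=.78))
print(ctrl.get_obs())
E
```

```text
{'camera_matrix': array([[452.71515795,   0.        , 254.38936793],
       [  0.        , 452.71515795, 189.97102933],
       [  0.        ,   0.        ,   1.        ]]), 'eye': array([ 1.40581604, -0.02502613,  0.83783707]), 'attitude': array([0.65437996, 0.30453849, 0.29050421, 0.62821213])} {'camera_matrix': array([[373.89758335,   0.        , 254.56957362],
       [  0.        , 373.89758335, 190.98611541],
       [  0.        ,   0.        ,   1.        ]]), 'eye': array([0.35157344, 0.00537145, 1.07338559]), 'attitude': array([ 0.70553256,  0.06894698, -0.07112149, -0.70172064])}
{'time_s': 0.1, 'q': array([-1.52430577e+00,  1.81498816e-01,  1.60788377e+00, -3.71682159e-06,
        1.35379859e+00, -2.06300394e-01]), 'dq': array([ 0.00106287, -0.00079017, -0.00151388, -0.00088662, -0.00101708,
        0.00215339]), 'joint_efforts': array([ 8.12659673e-04, -4.45874012e+01, -3.52238846e+01, -1.74352208e-04,
        4.12635418e-03, -2.77490960e-05]), 'eef_pos': array([ 0.14380411, -0.55622495,  0.23046792]), 'eef_rot': array([-7.91870867e-04,  9.92022357e-01,  1.26059557e-01,  6.15890692e-05]), 'wrist_force': array([0.9403306 , 0.01655515, 0.15059797]), 'torque': array([ 0.00232811, -0.03827399, -0.0121907 ]), 'opening': 0.99998581499115}
```

View pics/s0.png

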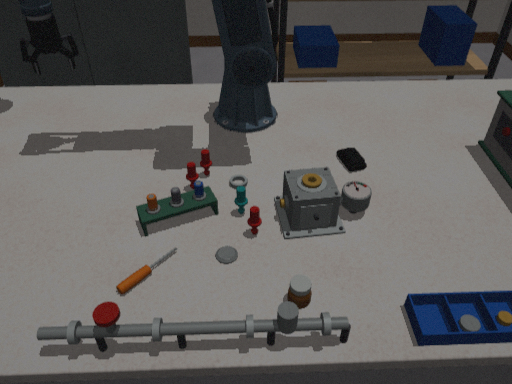

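View pics/t0.png

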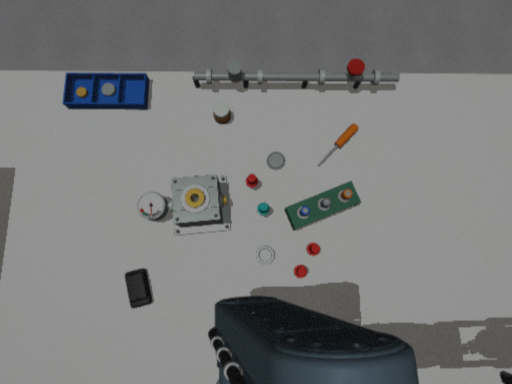

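The scene view shows the blue grip at about (199,187) at the right end of the green rack, and the brass port at (312,181) with the dial beside it. In the top view, blue is at (304,211), grey at (325,203), orange at (346,195) and the port at (195,198). Next I measure these.

Run:
```python
from h import *
a=shot('scene');b=shot('top')
def blob(c,box,lo,hi):
    x0,y0,x1,y1=box; h=cv2.cvtColor(c['color'],cv2.COLOR_RGB2HSV)[y0:y1,x0:x1]
    m=cv2.inRange(h,lo,hi); n,l,s,ce=cv2.connectedComponentsWithStats(m)
    i=1+np.argmax(s[1:,4]); return ce[i]+[x0,y0],s[i]
def bl(c,box): return blob(c,box,(105,90,40),(130,255,255))
pa,sa=bl(a,(185,170,215,210)); pb,sb=bl(b,(290,195,320,225)); print('blue',pa,sa,pb,sb)
print(two(a,pa,b,pb), onz(b,*pb,.085))
br=((10,90,60),(32,255,255))
pa,sa=blob(a,(295,165,330,195),*br); pb,sb=blob(b,(178,180,212,215),*br); print('brass',pa,sa,pb,sb)
print(two(a,pa,b,pb), onz(b,*pb,.124),onz(a,*pa,.124))
# rack: green contour in top
h=cv2.cvtColor(b['color'],cv2.COLOR_RGB2HSV); m=cv2.inRange(h,(55,80,20),(90,255,255)); m[:, :275]=0
m=cv2.morphologyEx(m,cv2.MORPH_CLOSE,np.ones((9,9)))
c=max(cv2.findContours(m,0,2)[0],key=cv2.contourArea); bx=cv2.boxPoints(cv2.minAreaRect(c))
P=np.array([onz(b,*p,.049) for p in bx]);print('rack',bx,P, P.mean(0))
cr=lambda im,x,y:cv2.resize(im[y-40:y+40,x-50:x+50,::-1],(400,320),interpolation=2)
cv2.imwrite('pics/z.png',np.vstack([np.hstack([cr(a['color'],190,195),cr(a['color'],312,190)]),np.hstack([cr(b['color'],320,205),cr(b['color'],190,200)])])[:600])
```

```text
blue [198.33333333 189.02941176] [  9  12  10  15 102] [304.16666667 211.03703704] [10 11 10 10 54]
(array([ 0.49764897, -0.13113688,  0.07709843]), np.float64(0.0004678032140361629)) [ 0.49648531 -0.12982002  0.085     ]
brass [311.52380952 179.65608466] [  7   8  20  14 189] [194.3127572  197.39506173] [  7   9  20  18 243]
(array([0.52508611, 0.15818594, 0.12164054]), np.float64(0.0009282968012962835)) [0.52470067 0.15827503 0.124     ] [0.52805419 0.15710741 0.124     ]
rack [[284.7586  207.89656]
 [351.48273 181.2069 ]
 [359.82758 202.06895]
 [293.10345 228.75862]] [[ 0.51024348 -0.08113933  0.049     ]
 [ 0.58716774 -0.26964798  0.049     ]
 [ 0.52779846 -0.29013492  0.049     ]
 [ 0.45258755 -0.10338305  0.049     ]] [ 0.51944931 -0.18607632  0.049     ]
```

View pics/z.png

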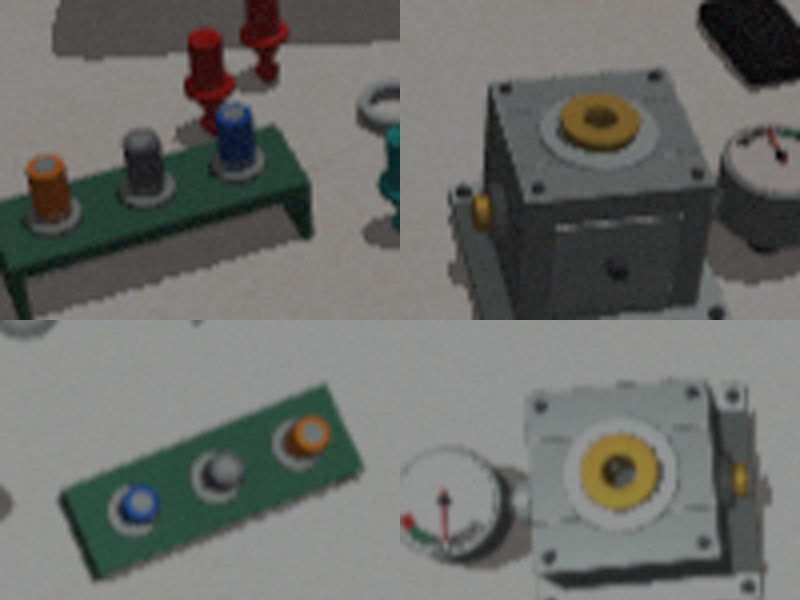

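The crop confirms it: the rack's holes hold orange, grey and blue from left to right, and the needle is at rest. The numbers agree with the given sizes: blue grip at (0.497, −0.130), z 0.077, against 0.496, −0.129 from the rack outline. The port is at (0.525, 0.158), z 0.122. I'm moving over the plug now.

arm_command:
  plan: [32,-23,2.5,0,32,-23,2.5,0,32,-23,2.5,0,32,-23,2.5,0,32,-23,2.5,0,32,-23,2.5,0,32,-23,2.5,0,32,-23,2.5,0,32,-23,2.5,0,32,-23,2.5,0,32,-23,2.5,0,32,-23,2.5,0,32,-23,2.5,0,32,-23,2.5,0,0,0,0,-0.142,0,0,0,-0.142,0,0,0,-0.142,0,0,0,-0.142,0,0,0,-0.142,0,0,0,-0.142]
  grip: 0.65

```text
time_s: 2.2
eef_pos: [0.4969, -0.1328, 0.1961]
eef_rot: [-0.0, 0.85, 0.527, -0.0]
wrist_force: [1.1, 0.6, 0.6]
opening: 0.65
```

arm_command:
  plan: [0,0,0,-0.142,0,0,0,-0.142,0,0,0,-0.142,0,0,0,-0.142,0,0,0,-0.142,0,0,0,-0.142,0,0,0,0,0,0,0,0]

```text
time_s: 3.0
eef_pos: [0.497, -0.1329, 0.1962]
eef_rot: [-0.0, 0.56, 0.829, 0.0]
wrist_force: [0.1, -0.1, 0.1]
opening: 0.654
```

```bash
cat >> h.py <<'E'
def need(p):
    o=ctrl.get_obs(); M=mat(o['eef_rot']); d=M.T@(np.array(p)-o['eef_pos'])*1000
    print('t',o['time_s'],'pos',o['eef_pos'].round(4),'need mm tool',d.round(1),'yaw tool y',np.degrees(np.arctan2(M[1,1],M[0,1])).round(1),'tilt',M[:,2].round(4),'F',o['wrist_force'].round(2),'op',round(o['opening'],3))
E
python3 - <<'E'
from h import *
need([.497,-.130,.062])
a=shot('scene');b=shot('top')
for c,n in((a,'a'),(b,'b')):
    u,v=proj(c,[.497,-.130,.12]).astype(int); cv2.imwrite(f'pics/g{n}.png',cv2.resize(c['color'][v-50:v+50,u-60:u+60,::-1],(480,400),interpolation=2))
cv2.imwrite('pics/g.png',cv2.resize(np.hstack([cv2.imread('pics/ga.png'),cv2.imread('pics/gb.png')]),(800,333)))
E
```

```text
t 3.0 pos [ 0.497  -0.1329  0.1962] need mm tool [  2.6   1.1 134.2] yaw tool y 21.9 tilt [-2.e-04  1.e-04 -1.e+00] F [ 0.07 -0.09  0.12] op 0.654
```

View pics/g.png

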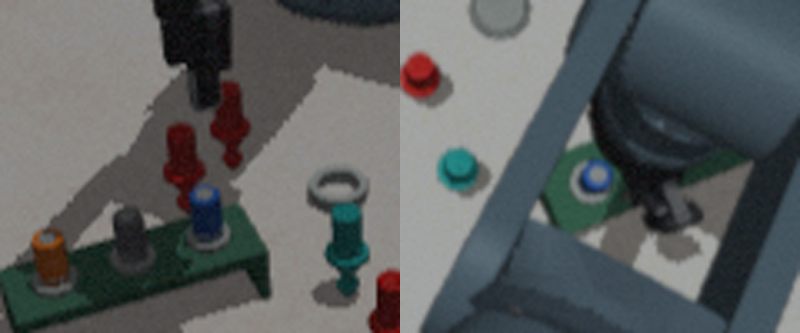

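The view shows the fingertips over the blue plug. I'll correct by 2.6 mm and 1 mm, descend, then close.

arm_command:
  plan: [1,0.5,20,0,1,0.5,20,0,0.6,0,20,0,0,0,20,0,0,0,15,0,0,0,12,0,0,0,10,0,0,0,7,0,0,0,5,0,0,0,5,0,0,0,0,0,0,0,0,0,0,0,0,0]

```text
time_s: 4.4
eef_pos: [0.4973, -0.1303, 0.0627]
eef_rot: [0.0, 0.558, 0.83, 0.0]
wrist_force: [-0.6, -0.3, 1.0]
opening: 0.649
```

arm_command:
  plan: [0,0,0,0,0,0,0,0,0,0,0,0,0,0,0,0,0,0,0,0,0,0,0,0,0,0,0,0,0,0,0,0]
  grip: 0

```text
time_s: 5.2
eef_pos: [0.4974, -0.1303, 0.0627]
eef_rot: [0.0, 0.558, 0.83, 0.0]
wrist_force: [-0.9, 0.9, 6.0]
opening: 0.266
```

Run:
```python
from h import *
need([.497,-.130,.062])
a=shot('scene');u,v=proj(a,[.497,-.130,.1]).astype(int); cv2.imwrite('pics/c.png',cv2.resize(a['color'][v-40:v+40,u-60:u+50,::-1],(660,480),interpolation=2))
```

```text
t 5.2 pos [ 0.4974 -0.1303  0.0627] need mm tool [ 0.4 -0.2  0.7] yaw tool y 22.1 tilt [ 7.e-04 -3.e-04 -1.e+00] F [-0.9   0.85  6.  ] op 0.266
```

View pics/c.png

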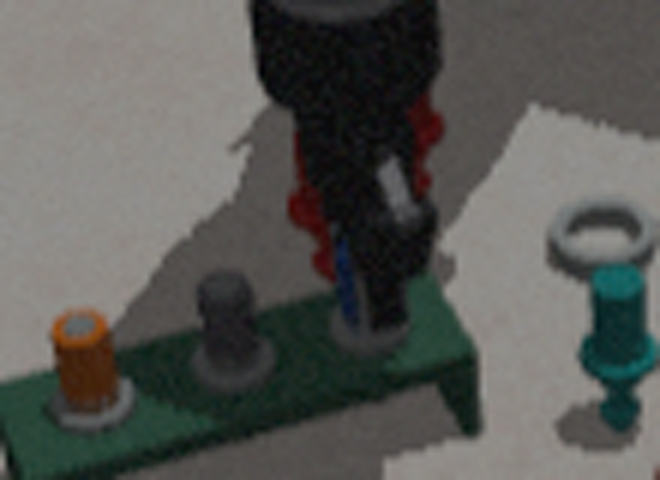

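Opening 0.266 matches the 24 mm grip, and the blue plug is between the pads. I'm lifting it straight up.

arm_command:
  plan: [0,0,-2,0,0,0,-5,0,0,0,-8,0,0,0,-15,0,0,0,-20,0,0,0,-20,0,0,0,-20,0,0,0,-20,0,0,0,-20,0,0,0,-12,0,0,0,-8,0,0,0,0,0,0,0,0,0]

```text
time_s: 6.55
eef_pos: [0.4966, -0.1299, 0.2116]
eef_rot: [-0.001, 0.558, 0.83, -0.0]
wrist_force: [-1.0, -0.0, -0.9]
opening: 0.262
```

Run:
```python
from h import *
need([.525,.158,.213])
a=shot('scene');b=shot('top')
for c,n in((a,'a'),(b,'b')):
    u,v=proj(c,[.497,-.130,.2]).astype(int); cv2.imwrite(f'pics/g{n}.png',cv2.resize(c['color'][v-40:v+50,u-54:u+54,::-1],(480,400),interpolation=2))
cv2.imwrite('pics/l.png',cv2.resize(np.hstack([cv2.imread('pics/ga.png'),cv2.imread('pics/gb.png')]),(800,333)))
```

```text
t 6.55 pos [ 0.4966 -0.1299  0.2116] need mm tool [256.1 134.7  -1.3] yaw tool y 22.1 tilt [-1.e-03  5.e-04 -1.e+00] F [-0.96 -0.01 -0.92] op 0.262
```

View pics/l.png

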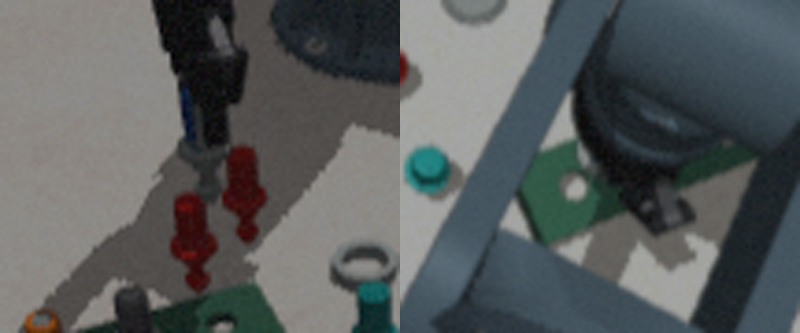

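The blue plug hangs from the gripper, clear of the rack, with its hole now empty and the neighbours still in place. Moving over the port, nose well clear.

arm_command:
  plan: [10,5,0,0,20,10.5,0,0,20,10.5,0,0,20,10.5,0,0,20,10.5,0,0,20,10.5,0,0,20,10.5,0,0,20,10.5,0,0,20,10.5,0,0,20,10.5,0,0,20,10.5,0,0,20,10.5,0,0,16,8.5,0,0,8,4.5,0,0,2,1.5,0,0,0,0,0,0,0,0,0,0,0,0,0,0]

```text
time_s: 8.45
eef_pos: [0.5257, 0.1571, 0.2123]
eef_rot: [0.0, 0.559, 0.829, -0.0]
wrist_force: [0.1, -0.2, -1.3]
opening: 0.264
```

Run:
```python
from h import *
need([.525,.158,.203])
a=shot('scene');b=shot('top')
# rack hole (bench seen through green), top view
h=cv2.cvtColor(b['color'],cv2.COLOR_RGB2HSV); m=cv2.inRange(h,(50,70,15),(95,255,255))
u,v=proj(b,[.497,-.130,.049]).astype(int); s=m[v-12:v+13,u-12:u+13]
n,l,st,ce=cv2.connectedComponentsWithStats(255-s); i=[k for k in range(1,n) if 20<st[k,4]<200 and st[k,0]>0 and st[k,1]>0]
for k in i: p=ce[k]+[u-12,v-12]; print('rack hole',st[k],p,onz(b,*p,.049))
u,v=proj(a,[.525,.158,.15]).astype(int); print(u,v)
for p in([.525,.158,.1217],[.525,.158,.158]): print(proj(a,p))
cv2.imwrite('pics/p.png',cv2.resize(a['color'][v-32:v+40,u-48:u+48,::-1],(768,576),interpolation=2))
```

```text
t 8.45 pos [0.5257 0.1571 0.2123] need mm tool [ 1.1 -0.3  9.3] yaw tool y 22.1 tilt [-1.e-04 -1.e-04 -1.e+00] F [ 0.08 -0.18 -1.31] op 0.264
rack hole [ 9  9  8  9 58] [302.5862069  212.89655172] [ 0.49655297 -0.1302653   0.049     ]
rack hole [16 21  9  4 22] [311.09090909 223.04545455] [ 0.46855608 -0.15308319  0.049     ]
312 170
[311.63215891 179.5967877 ]
[312.86906976 168.14583046]
```

View pics/p.png

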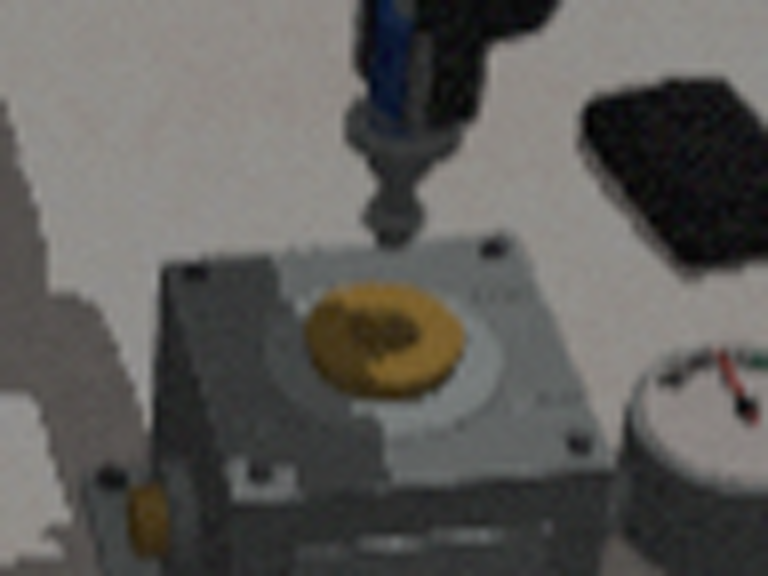

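The nose hangs at about (392,243) in the crop, over the port hole at (383,332). Extrapolating the plug's axis to the mouth gives a 0.5–1 mm error, which agrees with the 1.2 mm correction from the numbers. The rack hole also measured (0.4966, −0.1303), so camera and arm agree. Descending into the mouth.

arm_command:
  plan: [1.2,0,8,0,0,0,10,0,0,0,10,0,0,0,5,0,0,0,3,0,0,0,3,0,0,0,2,0,0,0,0,0,0,0,0,0]

```text
time_s: 9.45
eef_pos: [0.5254, 0.159, 0.1715]
eef_rot: [0.0, 0.558, 0.83, 0.0]
wrist_force: [-0.4, 0.2, -1.0]
opening: 0.263
```

arm_command:
  plan: [0,0,1,0,0,0,1,0,0,0,1,0,0,0,1,0,0,0,0,0,0,0,0,0]

```text
time_s: 10.05
eef_pos: [0.5251, 0.1589, 0.1672]
eef_rot: [-0.0, 0.558, 0.83, -0.0]
wrist_force: [-1.0, -0.4, -1.5]
opening: 0.264
```

Run:
```python
from h import *
need([.5253,.1583,.137]); print(ctrl.get_obs()['torque'])
a=shot('scene'); cv2.imwrite('pics/q.png',cv2.resize(a['color'][138:210,264:360,::-1],(768,576),interpolation=2))
```

```text
t 10.05 pos [0.5251 0.1589 0.1672] need mm tool [-0.7 -0.1 30.2] yaw tool y 22.1 tilt [-4.e-04 -0.e+00 -1.e+00] F [-1.04 -0.37 -1.51] op 0.264
[-0.05359347  0.07628562 -0.01613935]
```

View pics/q.png

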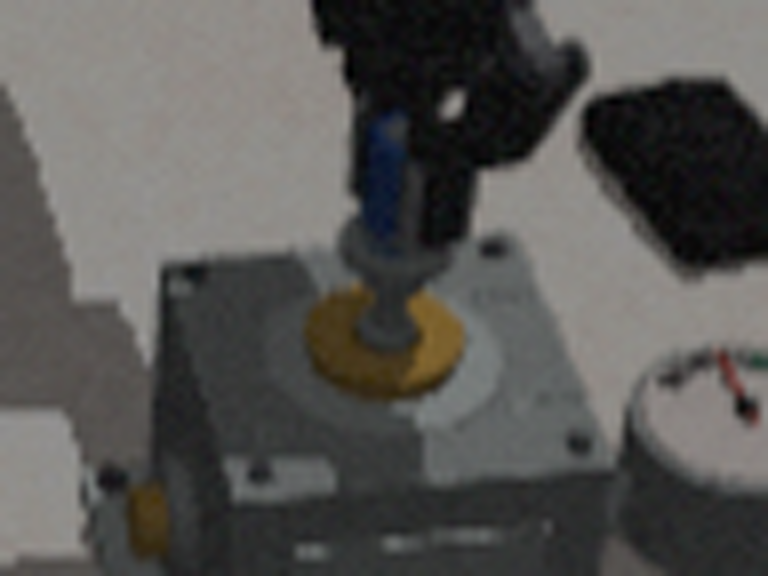

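The barb is at the mouth with no contact force. Its column, 388, is about 0.9 mm right of the ring centre at 385, which agrees with the −0.7 mm in the numbers. I'll correct that and go on gently.

arm_command:
  plan: [-0.7,0,0,0,0,0,1,0,0,0,1,0,0,0,1,0,0,0,1,0,0,0,1,0,0,0,1,0,0,0,1,0,0,0,1,0,0,0,0,0]

```text
time_s: 11.1
eef_pos: [0.5252, 0.1583, 0.159]
eef_rot: [-0.0, 0.558, 0.83, -0.0]
wrist_force: [-5.0, -0.2, -0.0]
opening: 0.263
```

arm_command:
  plan: [0,0,1,0,0,0,1,0,0,0,1,0,0,0,1,0,0,0,0,0]

```text
time_s: 11.6
eef_pos: [0.5253, 0.1583, 0.1551]
eef_rot: [-0.0, 0.558, 0.83, -0.0]
wrist_force: [-4.6, 0.4, 0.3]
opening: 0.26
```

arm_command:
  plan: [0,0,1,0,0,0,1,0,0,0,1,0,0,0,0,0]

```text
time_s: 12.0
eef_pos: [0.5254, 0.1584, 0.1525]
eef_rot: [-0.0, 0.558, 0.83, -0.0]
wrist_force: [-5.6, 1.6, 3.4]
opening: 0.262
```

The wall pushes the plug 5 N toward −x, so I'll ease 0.5 mm that way and continue.

arm_command:
  plan: [0.2,-0.5,0,0,0,0,0.7,0,0,0,0.7,0,0,0,0,0]

```text
time_s: 12.4
eef_pos: [0.5254, 0.1584, 0.1513]
eef_rot: [0.0, 0.558, 0.83, 0.0]
wrist_force: [-5.5, -0.6, 2.6]
opening: 0.264
```

arm_command:
  plan: [0,0,0.7,0,0,0,0.7,0,0,0,0.7,0,0,0,0,0]

```text
time_s: 12.8
eef_pos: [0.526, 0.1583, 0.1491]
eef_rot: [0.001, 0.558, 0.83, 0.001]
wrist_force: [-0.2, 0.3, 1.9]
opening: 0.267
```

arm_command:
  plan: [0,0,0.7,0,0,0,0.7,0,0,0,0.7,0,0,0,0,0]

```text
time_s: 13.2
eef_pos: [0.5254, 0.1583, 0.1468]
eef_rot: [0.0, 0.558, 0.83, 0.0]
wrist_force: [0.3, -0.5, 3.1]
opening: 0.265
```

arm_command:
  plan: [0,0,0.7,0,0,0,0.7,0,0,0,0,0]

```text
time_s: 13.5
eef_pos: [0.5245, 0.1583, 0.1446]
eef_rot: [-0.0, 0.558, 0.83, -0.0]
wrist_force: [-0.0, -0.0, 0.8]
opening: 0.263
```

arm_command:
  plan: [0,0,0.7,0,0,0,0.7,0,0,0,0,0]

```text
time_s: 13.8
eef_pos: [0.5246, 0.1583, 0.1434]
eef_rot: [-0.0, 0.558, 0.83, -0.0]
wrist_force: [-0.3, 0.1, -1.3]
opening: 0.265
```

arm_command:
  plan: [0,0,0.7,0,0,0,0.7,0,0,0,0,0]

```text
time_s: 14.1
eef_pos: [0.5248, 0.1583, 0.1421]
eef_rot: [-0.0, 0.558, 0.83, -0.0]
wrist_force: [0.7, 0.2, -2.9]
opening: 0.267
```

arm_command:
  plan: [0,0,0.7,0,0,0,0.7,0,0,0,0,0]

```text
time_s: 14.4
eef_pos: [0.5246, 0.1583, 0.1405]
eef_rot: [-0.0, 0.558, 0.83, -0.0]
wrist_force: [0.0, -0.6, -4.6]
opening: 0.264
```

arm_command:
  plan: [0,0,0.7,0,0,0,0.7,0,0,0,0,0]

```text
time_s: 14.7
eef_pos: [0.5248, 0.1583, 0.1396]
eef_rot: [-0.0, 0.558, 0.83, -0.0]
wrist_force: [-0.8, 0.0, -4.5]
opening: 0.266
```

arm_command:
  plan: [0,0,0.7,0,0,0,0.7,0,0,0,0,0]

```text
time_s: 15.0
eef_pos: [0.5249, 0.1583, 0.1384]
eef_rot: [-0.0, 0.558, 0.83, -0.0]
wrist_force: [-2.8, 0.2, -1.2]
opening: 0.268
```

arm_command:
  plan: [0,0,0.5,0,0,0,0.5,0,0,0,0,0]

```text
time_s: 15.3
eef_pos: [0.5249, 0.1583, 0.1373]
eef_rot: [-0.0, 0.558, 0.83, 0.0]
wrist_force: [-2.9, 0.1, -0.0]
opening: 0.266
```

arm_command:
  plan: [0,0,0.5,0,0,0,0.5,0,0,0,0,0]

```text
time_s: 15.6
eef_pos: [0.5249, 0.1583, 0.1362]
eef_rot: [-0.0, 0.558, 0.83, -0.0]
wrist_force: [-1.8, -0.2, 0.2]
opening: 0.264
```

arm_command:
  plan: [0,0,0.5,0,0,0,0,0]

```text
time_s: 15.8
eef_pos: [0.5249, 0.1583, 0.1358]
eef_rot: [-0.0, 0.558, 0.83, -0.0]
wrist_force: [-3.1, 0.2, -0.0]
opening: 0.265
```

arm_command:
  plan: [0,0,0.5,0,0,0,0,0]

```text
time_s: 16.0
eef_pos: [0.5249, 0.1583, 0.1355]
eef_rot: [-0.0, 0.558, 0.83, -0.0]
wrist_force: [-4.7, 0.4, 2.6]
opening: 0.264
```

arm_command:
  plan: [0,0,0.4,0,0,0,0,0]

```text
time_s: 16.2
eef_pos: [0.525, 0.1583, 0.1353]
eef_rot: [0.0, 0.558, 0.83, 0.0]
wrist_force: [-4.8, -0.6, 4.9]
opening: 0.262
```

arm_command:
  plan: [0,0,0.4,0,0,0,0,0]

```text
time_s: 16.4
eef_pos: [0.525, 0.1583, 0.1351]
eef_rot: [0.0, 0.558, 0.83, -0.0]
wrist_force: [-6.6, -0.8, 6.8]
opening: 0.265
```

arm_command:
  plan: [0,0,0.4,0,0,0,0,0]

```text
time_s: 16.6
eef_pos: [0.525, 0.1583, 0.1349]
eef_rot: [0.0, 0.558, 0.83, -0.0]
wrist_force: [-6.2, -1.7, 8.8]
opening: 0.262
```

The force rises 2 N per 0.2 mm, which is the collar spring, so the flange has landed. A little more push to seat it firmly, with the side load relieved.

arm_command:
  plan: [0.2,-0.5,0.5,0,0,0,0.5,0,0,0,0,0]

```text
time_s: 16.9
eef_pos: [0.525, 0.1584, 0.1346]
eef_rot: [0.001, 0.558, 0.83, 0.0]
wrist_force: [-6.1, 0.1, 11.9]
opening: 0.263
```

Run:
```python
from h import *
need([.5253,.1583,.137])
a=shot('scene'); cv2.imwrite('pics/r.png',cv2.resize(a['color'][138:210,272:368,::-1],(768,576),interpolation=2))
```

```text
t 16.9 pos [0.525  0.1584 0.1346] need mm tool [-0.2  0.3 -2.4] yaw tool y 22.1 tilt [ 1.4e-03 -1.0e-04 -1.0e+00] F [-6.08  0.13 11.86] op 0.263
```

View pics/r.png

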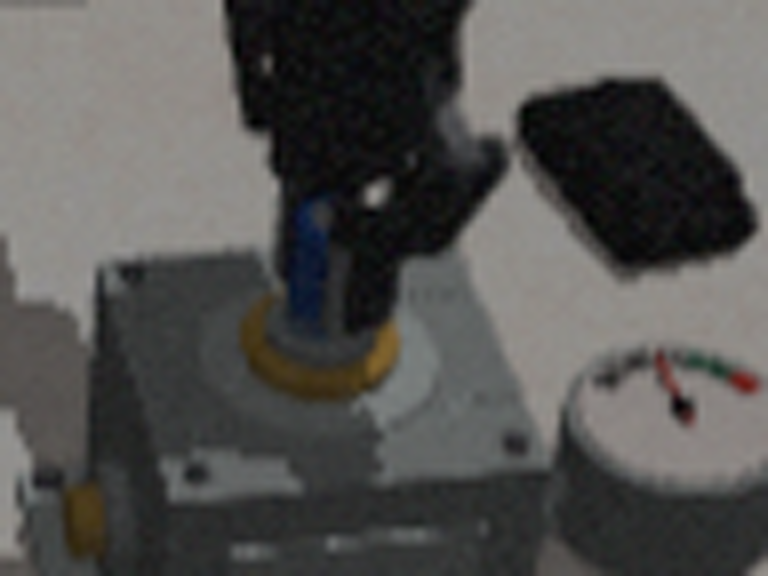

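The flange sits flat on the brass collar and the needle is at rest, at about (670,370) in the crop. I'm unloading, then starting the slow pull.

arm_command:
  plan: [0,0,-0.5,0,0,0,-0.5,0,0,0,-0.5,0,0,0,-0.5,0,0,0,-0.4,0,0,0,0,0]

```text
time_s: 17.55
eef_pos: [0.5249, 0.1583, 0.1356]
eef_rot: [0.0, 0.558, 0.83, 0.0]
wrist_force: [-0.6, 0.0, 2.3]
opening: 0.263
```

arm_command:
  plan: [0,0,-0.3,0,0,0,-0.3,0,0,0,-0.3,0,0,0,0,0]

```text
time_s: 17.95
eef_pos: [0.5243, 0.1582, 0.1361]
eef_rot: [-0.0, 0.558, 0.83, -0.0]
wrist_force: [-0.7, -0.6, -1.9]
opening: 0.265
```

arm_command:
  plan: [0,0,-0.3,0,0,0,-0.3,0,0,0,0,0]

```text
time_s: 18.25
eef_pos: [0.5244, 0.1583, 0.137]
eef_rot: [0.0, 0.558, 0.83, -0.0]
wrist_force: [-0.1, -0.5, -1.1]
opening: 0.261
```

arm_command:
  plan: [0,0,-0.3,0,0,0,-0.3,0,0,0,0,0]

```text
time_s: 18.55
eef_pos: [0.5245, 0.1583, 0.1377]
eef_rot: [0.0, 0.558, 0.83, 0.0]
wrist_force: [0.1, -0.3, -1.4]
opening: 0.267
```

arm_command:
  plan: [0,0,-0.3,0,0,0,-0.3,0,0,0,0,0]

```text
time_s: 18.85
eef_pos: [0.5245, 0.1583, 0.1382]
eef_rot: [0.0, 0.558, 0.83, 0.0]
wrist_force: [-0.1, -0.3, -1.7]
opening: 0.261
```

arm_command:
  plan: [0,0,-0.3,0,0,0,-0.3,0,0,0,0,0]

```text
time_s: 19.15
eef_pos: [0.5245, 0.1583, 0.1389]
eef_rot: [0.0, 0.558, 0.83, 0.0]
wrist_force: [-0.0, 0.3, -1.3]
opening: 0.263
```

arm_command:
  plan: [0,0,-0.3,0,0,0,-0.3,0,0,0,0,0]

```text
time_s: 19.45
eef_pos: [0.5244, 0.1583, 0.1393]
eef_rot: [-0.0, 0.558, 0.83, -0.0]
wrist_force: [-0.8, 0.6, -2.3]
opening: 0.263
```

arm_command:
  plan: [0,0,-0.3,0,0,0,0,0]

```text
time_s: 19.65
eef_pos: [0.5243, 0.1583, 0.1395]
eef_rot: [-0.0, 0.558, 0.83, -0.0]
wrist_force: [1.0, 0.3, -2.7]
opening: 0.264
```

arm_command:
  plan: [0,0,-0.3,0,0,0,0,0]

```text
time_s: 19.85
eef_pos: [0.5243, 0.1583, 0.1398]
eef_rot: [-0.0, 0.558, 0.83, -0.0]
wrist_force: [-0.1, -0.3, -3.9]
opening: 0.265
```

arm_command:
  plan: [0,0,-0.3,0,0,0,0,0]

```text
time_s: 20.05
eef_pos: [0.5242, 0.1583, 0.14]
eef_rot: [-0.0, 0.558, 0.83, -0.0]
wrist_force: [0.8, -0.4, -6.5]
opening: 0.261
```

arm_command:
  plan: [0,0,-0.3,0,0,0,0,0]

```text
time_s: 20.25
eef_pos: [0.5242, 0.1583, 0.1403]
eef_rot: [-0.0, 0.558, 0.83, -0.0]
wrist_force: [0.6, -0.2, -7.9]
opening: 0.261
```

The latch is biting at about 10 N/mm. Ramping on.

arm_command:
  plan: [0,0,-0.3,0,0,0,0,0]

```text
time_s: 20.45
eef_pos: [0.5242, 0.1583, 0.1406]
eef_rot: [-0.0, 0.558, 0.83, -0.0]
wrist_force: [2.2, -0.2, -8.6]
opening: 0.264
```

arm_command:
  plan: [0,0,-0.3,0,0,0,0,0]

```text
time_s: 20.65
eef_pos: [0.5242, 0.1583, 0.1408]
eef_rot: [-0.0, 0.558, 0.83, -0.0]
wrist_force: [2.9, -0.6, -11.9]
opening: 0.263
```

arm_command:
  plan: [0,0,-0.3,0,0,0,0,0]

```text
time_s: 20.85
eef_pos: [0.5242, 0.1583, 0.1411]
eef_rot: [-0.0, 0.558, 0.83, -0.0]
wrist_force: [2.5, -0.2, -11.8]
opening: 0.263
```

arm_command:
  plan: [0,0,-0.3,0,0,0,0,0]

```text
time_s: 21.05
eef_pos: [0.5242, 0.1583, 0.1414]
eef_rot: [-0.0, 0.558, 0.83, -0.0]
wrist_force: [2.1, 0.2, -13.4]
opening: 0.263
```

arm_command:
  plan: [0,0,-0.2,0,0,0,0,0]

```text
time_s: 21.25
eef_pos: [0.5242, 0.1583, 0.1416]
eef_rot: [-0.0, 0.558, 0.83, -0.0]
wrist_force: [3.3, -0.2, -15.4]
opening: 0.265
```

Run:
```python
from h import *
need([.525,.1583,.1396])
a=shot('scene'); cv2.imwrite('pics/pull.png',cv2.resize(a['color'][138:210,272:384,::-1],(784,504),interpolation=2))
need([.525,.1583,.1396])
```

```text
t 21.25 pos [0.5242 0.1583 0.1416] need mm tool [-0.3  0.8  2. ] yaw tool y 22.1 tilt [-6.e-04 -0.e+00 -1.e+00] F [  3.26  -0.18 -15.43] op 0.265
t 21.3 pos [0.5242 0.1583 0.1416] need mm tool [-0.3  0.8  2. ] yaw tool y 22.1 tilt [-6.e-04 -0.e+00 -1.e+00] F [  4.3    0.48 -16.37] op 0.265
```

View pics/pull.png

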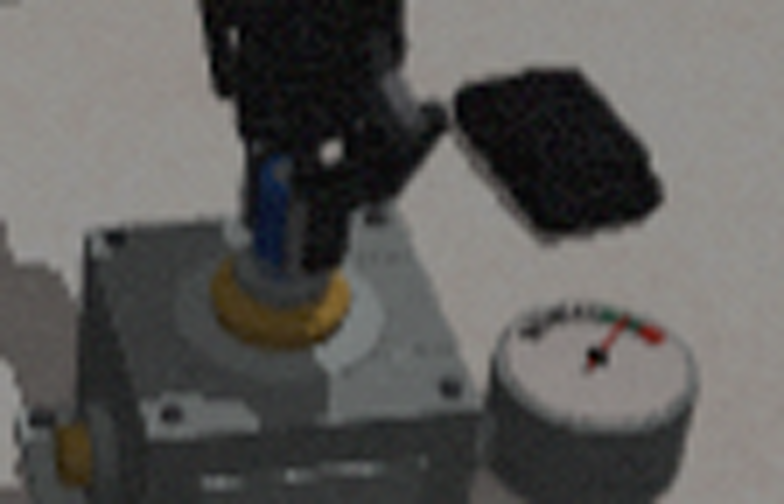

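The needle points into the green band at (627,318), and the net pull is 15.4–16.4 N less 1.3 N of weight, so about 14–15 N. Holding it, then easing off.

arm_command:
  plan: [0,0,0,0,0,0,0,0,0,0,0,0,0,0,0,0,0,0,0,0,0,0,0,0,0,0,0,0]

```text
time_s: 22.0
eef_pos: [0.5242, 0.1583, 0.1418]
eef_rot: [-0.0, 0.558, 0.83, -0.0]
wrist_force: [2.5, 0.6, -17.8]
opening: 0.265
```

arm_command:
  plan: [0,0,0.4,0,0,0,0.4,0,0,0,0.4,0,0,0,0.4,0,0,0,0.4,0,0,0,0.4,0,0,0,0.4,0,0,0,0.4,0,0,0,0.4,0,0,0,0,0]

```text
time_s: 23.0
eef_pos: [0.5249, 0.1584, 0.1392]
eef_rot: [0.0, 0.558, 0.83, 0.0]
wrist_force: [-3.2, 0.1, -1.1]
opening: 0.266
```

arm_command:
  plan: [0,0,0.5,0,0,0,0.5,0,0,0,0.5,0,0,0,0.5,0,0,0,0.5,0,0,0,0,0]

```text
time_s: 23.6
eef_pos: [0.5248, 0.1583, 0.1359]
eef_rot: [0.0, 0.558, 0.83, 0.0]
wrist_force: [-0.1, -0.4, -0.6]
opening: 0.262
```

The hold crept from about 14 N to about 16.5 N net, which is within the limit but above the 14 N asked. I still hold the plug, so I'll repeat the proof a little lower for a clean 14 N hold.

arm_command:
  plan: [0,0,-0.4,0,0,0,-0.4,0,0,0,-0.4,0,0,0,-0.4,0,0,0,-0.4,0,0,0,-0.4,0,0,0,-0.4,0,0,0,-0.4,0,0,0,-0.3,0,0,0,0,0]

```text
time_s: 24.6
eef_pos: [0.5244, 0.1583, 0.1394]
eef_rot: [-0.0, 0.558, 0.83, 0.0]
wrist_force: [-0.4, -0.9, -2.0]
opening: 0.266
```

arm_command:
  plan: [0,0,-0.15,0,0,0,-0.15,0,0,0,-0.15,0,0,0,-0.15,0,0,0,-0.15,0,0,0,-0.15,0,0,0,-0.15,0,0,0,0,0]

```text
time_s: 25.4
eef_pos: [0.5243, 0.1583, 0.1402]
eef_rot: [-0.0, 0.558, 0.83, -0.0]
wrist_force: [1.2, -0.5, -6.4]
opening: 0.268
```

arm_command:
  plan: [0,0,-0.15,0,0,0,-0.15,0,0,0,0,0]

```text
time_s: 25.7
eef_pos: [0.5243, 0.1583, 0.1405]
eef_rot: [-0.0, 0.558, 0.83, -0.0]
wrist_force: [1.7, -0.4, -7.6]
opening: 0.269
```

arm_command:
  plan: [0,0,-0.15,0,0,0,-0.15,0,0,0,-0.15,0,0,0,-0.15,0,0,0,0,0]

```text
time_s: 26.2
eef_pos: [0.5242, 0.1583, 0.141]
eef_rot: [-0.0, 0.558, 0.83, -0.0]
wrist_force: [2.6, 0.9, -11.5]
opening: 0.265
```

arm_command:
  plan: [0,0,-0.15,0,0,0,-0.15,0,0,0,0,0]

```text
time_s: 26.5
eef_pos: [0.5242, 0.1583, 0.1413]
eef_rot: [-0.0, 0.558, 0.83, -0.0]
wrist_force: [2.4, -0.3, -13.8]
opening: 0.266
```

arm_command:
  plan: [0,0,-0.15,0,0,0,0,0,0,0,0,0]

```text
time_s: 26.8
eef_pos: [0.5242, 0.1583, 0.1415]
eef_rot: [-0.0, 0.558, 0.83, -0.0]
wrist_force: [4.5, -0.5, -14.7]
opening: 0.262
```

arm_command:
  plan: [0,0,0,0,0,0,0,0,0,0,0,0]

```text
time_s: 27.1
eef_pos: [0.5242, 0.1583, 0.1416]
eef_rot: [-0.0, 0.558, 0.83, -0.0]
wrist_force: [3.0, 0.0, -15.4]
opening: 0.263
```

arm_command:
  plan: [0,0,0,0,0,0,0,0,0,0,0,0,0,0,0,0]

```text
time_s: 27.5
eef_pos: [0.5243, 0.1583, 0.1417]
eef_rot: [-0.0, 0.558, 0.83, -0.0]
wrist_force: [2.5, 0.4, -16.7]
opening: 0.267
```

Net pull was 13.4, 14.1 and 15.4 N over 0.9 s. Easing off, then letting go.

arm_command:
  plan: [0,0,0.3,0,0,0,0.3,0,0,0,0.3,0,0,0,0.3,0,0,0,0.3,0,0,0,0.4,0,0,0,0.4,0,0,0,0.4,0,0,0,0.4,0,0,0,0.4,0,0,0,0.4,0,0,0,0.4,0,0,0,0.4,0,0,0,0.4,0,0,0,0.4,0,0,0,0.4,0,0,0,0,0,0,0,0,0]

```text
time_s: 29.3
eef_pos: [0.5247, 0.1583, 0.136]
eef_rot: [0.0, 0.558, 0.83, 0.0]
wrist_force: [0.2, 0.1, -1.6]
opening: 0.262
```

arm_command:
  plan: [0,0,0,0,0,0,0,0,0,0,0,0,0,0,0,0,0,0,0,0,0,0,0,0,0,0,0,0]
  grip: 0.65

```text
time_s: 30.0
eef_pos: [0.5245, 0.1583, 0.1359]
eef_rot: [0.0, 0.558, 0.83, 0.0]
wrist_force: [-0.0, -0.6, -0.3]
opening: 0.648
```

arm_command:
  plan: [0,0,-5,0,0,0,-10,0,0,0,-15,0,0,0,-20,0,0,0,-20,0,0,0,-20,0,0,0,-20,0,0,0,-15,0,0,0,-5,0,0,0,0,0,0,0,0,0]

```text
time_s: 31.1
eef_pos: [0.524, 0.1583, 0.2651]
eef_rot: [-0.0, 0.558, 0.83, -0.0]
wrist_force: [-0.1, 0.5, -0.5]
opening: 0.648
```

Run:
```python
from h import *
need([.525,.1583,.1396])
a=shot('scene'); cv2.imwrite('pics/end.png',cv2.resize(a['color'][120:310,110:400,::-1],(795,521),interpolation=2))
```

```text
t 31.1 pos [0.524  0.1583 0.2651] need mm tool [ -0.4   1.1 125.5] yaw tool y 22.1 tilt [-1.3e-03 -1.0e-04 -1.0e+00] F [-0.13  0.47 -0.45] op 0.648
```

View pics/end.png

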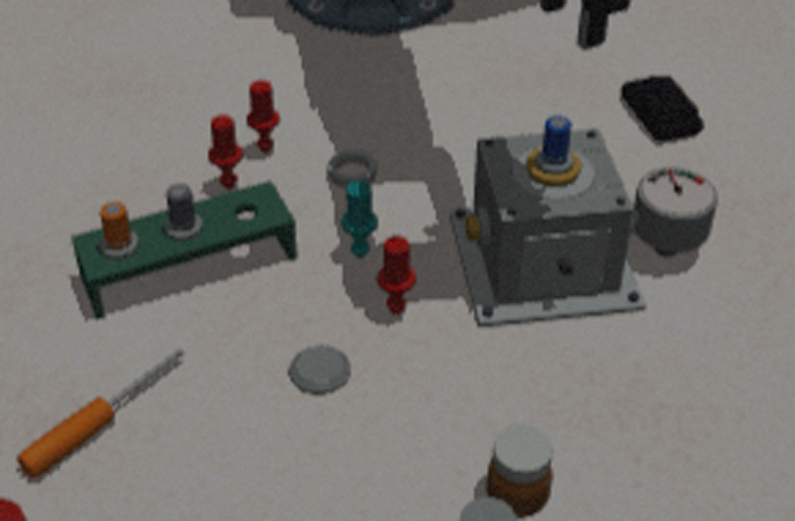

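The plug stands seated in the port at (557,140), the needle is back at rest, the gripper is clear, and everything else is in place. Handing in.

```bash
python3 -c "
from bench import ctrl
print(ctrl.hand_in())"
```

```text
the job is handed in; nothing more can be done
None
```

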